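# Rack the paint pots and hold the paint cage's gate ajar

### The job

Stand the two loose paint pots, red cap and blue cap, upright in the two empty pockets of the wooden rack. Then open the yellow paint cage: by its red knob, lift the drooping bolt over the bent lip of its keeper while drawing it right back, without forcing it, and with the bolt drawn pull the spring-closed gate about 30 degrees open. Finish still gripping the red knob and holding the gate still there, so that the rack can be slid in; leave everything else as it stands.

Things in the scene. Friction and masses are not known exactly. Their poses are not given: they have to be found in the camera images.
- gate_hinge (a point): point on the yellow mesh cage (fixed, 220 x 384 x 246 mm high) where the gate's upright hinge axis meets the bench. z up, x from the gate's front into the cage, away from the robot, y along the front towards the hinge side. The gate opens towards -x, clockwise seen from above
- gate (a joint): gate angle in rad: 0 shut, grows as it swings out towards the robot, up to 1.6. Spring hinges pull it shut with 0.6 Nm when shut, 0.9 Nm at 30 degrees (4 to 5 N at the knob)
- gate_leaf: the gate, mesh in a grey frame, 298 mm wide, from 20 to 235 mm above the bench. Origin on the hinge axis at bench height; its front face is its x = 0 plane and runs along its -y; its axes are those of gate_hinge when shut and turn with the gate
- knob: the bolt's red knob: cylinder, 22 mm diameter, 24 mm long, axis along its x, sticking out of the gate's front; origin at its centre. Bolt shut: at x -48, y -245, z +193 mm from gate_hinge. Its root is 36 mm in front of the gate's face, free air beside and below it; the gate's top is 42 mm above its centre. Grip it from above on its two y sides
- bolt_pivot (a point): centre of the bolt's close-fitting rear guide on the gate's front, about which the bolt rocks up and down; on the gate at x -14, y -110, z +200 mm in the gate's frame. The bolt is a 10 mm rod running from here along the gate's -y; the knob is 135 mm from here along the rod when shut, 90 mm when drawn right back
- bolt (a joint): draw of the barrel bolt along its own length in m: 0 to 0.005 is shot into the keeper, 0.045 drawn right back towards the hinge. Friction about 1.5 N; it stays where it is left. From 0.036 on its tip is clear of the keeper and the gate can swing
- bolt_lift (a joint): lift of the bolt about bolt_pivot in rad: 0 drooping by its weight (0.055 below level), 0.055 level, 0.095 highest. Its necked end, 207 mm from the pivot, catches behind the keeper's lip: it can be drawn only while lifted 0.035 or more (knob 5 mm up, when shut); 0.065 to 0.075 is good all the way. Let go it falls back to 0 (about 2 N at the knob)
- keeper: steel staple, 30 mm wide, 29 mm deep, on the fixed post beside the gate's free edge, around the bolt's end. Origin on the post's face, at y -318, z +170 mm from gate_hinge, same axes. Its edge towards the gate is bent up into a lip, top 8 mm above the origin. More than 40 N of push by the bolt counts as forcing
- rack: wooden block 74 x 254 x 36 mm, 1.1 kg, standing loose on the bench, with four round pockets of 48 mm diameter, 25 mm deep, 62 mm apart in a row along its y; origin at the centre of its underside. The pockets at y -93 and +31 mm are taken (green and black caps), those at y -31 and +93 mm are empty
- rack_hole1 (a point): centre of the mouth of the empty pocket at the rack's y -31 mm, 36 mm above the bench; axes as the rack's; the pocket's floor is 25 mm below. Either pot may go here
- rack_hole3 (a point): centre of the mouth of the other empty pocket, at the rack's y +93 mm, else the same
- pot_red: round closed paint pot, white with a red screw cap and band, 42 mm diameter, 64 mm tall, about 90 g; origin at the centre of its underside, z up its axis. Loose on the bench at the start
- pot_blue: round closed paint pot, white with a blue screw cap and band, 42 mm diameter, 64 mm tall, about 90 g; origin at the centre of its underside, z up its axis. Loose on the bench at the start
- pot_green: round closed paint pot, white with a green screw cap and band, 42 mm diameter, 64 mm tall, about 90 g; origin at the centre of its underside, z up its axis. In the rack's pocket at y -93 mm. Bystander, leave it where it is.
- pot_black: round closed paint pot, white with a black screw cap and band, 42 mm diameter, 64 mm tall, about 90 g; origin at the centre of its underside, z up its axis. In the rack's pocket at y +31 mm. Bystander, leave it where it is.
- tape: roll of black tape, 90 mm across, 25 mm high, flat on the bench; origin at the centre of its underside. Bystander, leave it where it is.
- screwdriver: screwdriver lying on the bench along its x, about 200 mm long. Bystander, leave it where it is.
- brush: paint brush lying on the bench along its x, about 200 mm long, 42 mm wide. Bystander, leave it where it is.
- jar: open glass jar, 72 mm across, 85 mm tall; origin at the centre of its underside. Bystander, leave it where it is.
- glue: white glue bottle with a nozzle, 54 mm across, 122 mm tall; origin at the centre of its underside. Bystander, leave it where it is.

How it is judged:
By the outcome, as a careful person would: the job done as asked, in the order asked, and still so for the second after the job is handed in, while the arm keeps its last pose, push and grip.
It also fails if it takes over 66 s, if anything falls off the work surface, if the arm or the gripper's body presses on something with over 40 N, if the wrist force passes 120 N, or if a joint passes its speed limit or range.

### The arm

A 7-joint arm with a two-finger parallel gripper is mounted at the origin on the work surface. World frame = base frame: x ahead of the robot, y to its left, z up, the work surface at z = 0. Lengths are in m, angles in rad, forces in N, time in s.
With the tool pointing down it reaches from about 0.4 to 0.925 m from the base axis. Payload 5.6 kg.
Tool frame: the origin (TCP) lies where the fingers leave the gripper's body, on its centre line; the fingertips stand 73 mm ahead of it and the grasp point (between the pads) lies arm.grip_depth ahead of it (arm.grip_depth is the distance from the TCP to the grasp point, in m); z points along the fingers, y is the line along which they close (so a half turn about z gives the same grasp; the last joint's range is limited). The gripper opens to 85 mm and grips with 20 to 120 N. Pads are 22 mm wide; open, the fingers measure 114 mm over their backs; the gripper's body (76 mm by 85 mm) begins 54 mm behind the grasp point. The pads swing forward as they close: fully open they stand 13 mm farther back than shut.
Start: joints at [1.177, 0.468, -0.012, 1.603, 0.006, 1.071, -0.056], TCP at [0.223, -0.61, 0.304] pointing down, gripper open.
Joint ranges: [-2.53, 2.53], [-0.31, 2.02], [-1.57, 1.55], [0.28, 2.44], [-1.29, 4.43], [0.15, 1.84], [-2.92, 2.92]. Speed limits (rad/s): [2.57, 2.57, 3.14, 3.14, 3.14, 3.14, 3.14].

### API

Orientations are given as a 3x3 rotation matrix whose columns are the frame's x, y, z axes.
In Python, from workcell import arm, viewer, ticket, get_state gives the robot as it stands (arm), with the cameras (viewer), the readings as plain functions and the job (ticket).
- The arm moves only by the shell command python3 drive.py FILE [OPENING], which reads ROWS from the file FILE. ROWS is 1 to 5 rows, parted by semicolons, with the numbers parted by commas; each row has 4 numbers: dx, dy, dz in shares of the most that a row can go, 1 being 50 mm, then a turn about the tool's z in fractions of the full range, 1 being pi rad; each row shifts and turns the commanded pose from where the row before left it, along the tool's axes as they then stand; what a row does not reach is not made up. A row lasts 1/10 s, in which the tool goes at most 0.05 m and 0.15 rad, less where a joint would pass 70% of its speed; a pose out of reach is approached as far as the arm can. OPENING is the opening from 0.0 (shut) to 1.0 (fully open), set as the command begins (- or left out keeps the last). The fingers move at their own pace and stop on an object; the grip force is fixed at half the most. Time passes only in rows, so rows that do not move let the fingers close. It prints the time, the measured TCP pose, the force, the opening and the grip force at its end. No shift or turn number may pass 1 either way. Input that does not fit is refused with a message, and nothing moves.
- get_state(): the state, without advancing time (a new reading comes with each control period).
- viewer.capture(name): name is "scene" or "top" or "wrist"; returns a dict with "frame" (384x512x3 uint8, red, green, blue), "vfov" (degrees; the focal length in pixels is half the picture's height over the tangent of half this angle, whatever the lens; pixels are square), "cx", "cy" (the principal point, pixels), "origin" and "orientation" of the camera in the world; the wrist camera has in their place "hand_eye" (4x4, takes a point from camera to tool coordinates, whose origin is the TCP and whose axes are the flange's). Camera axes: x right, y up, looking along -z (the intrinsics and any distortion apply to the point x, -y, -z); pixel columns grow to the right and rows downward; lengths in m; the calibration is good to about 2 mm. A picture is of the moment at which its call begins: read the wrist's pose just before it. There is no depth.
- ticket.hand_in(): hands the job in; it is judged then, once.
The state is a dict: "time": time; "joint_positions": joint angles; "joint_vel": joint speeds; "tau": joint torques, N m; "tool_pos": TCP position; "orientation": TCP orientation; "ft_force": force on the tool from outside, world axes, zero at the start; "torque": the same for the moment, N m; "grip_width": opening from 0.0 (shut) to 1.0 (fully open); "finger_force": force on a finger pad.
Only numpy, scipy, OpenCV 4.12 (cv2) and the standard library are available. Lean on these libraries where they do the work, as an engineer would, in place of code of your own. Each camera call takes 0.05 s, during which the arm holds its last target. There are 200 camera calls.

## Working session

There is one attempt and no reset: what is moved stays moved. The work goes in short steps, Python scripts to look and compute and a shell command to move; the robot and the scene stay as the last step left them, time stands still between calls to the robot, and variables do not carry over. Pictures are saved under pics/ and viewed, at most 10 in all, crops included, and the job is handed in when it is done.

```bash
ls; mkdir -p pics
python3 - <<'E'
from workcell import arm, viewer, ticket, get_state
import cv2,numpy as np
np.set_printoptions(precision=4,suppress=True)
print(get_state(),arm.grip_depth)
for n in("scene","top","wrist"):
    c=viewer.capture(n); print({k:v for k,v in c.items() if k!='frame'})
    np.save(f'pics/{n}.npy',c['frame']); cv2.imwrite(f'pics/{n}0.png',c['frame'][:,:,::-1])
E
```

```text
drive.py
pics
workcell.py
{'time': 0.0, 'joint_positions': array([ 1.177 ,  0.4684, -0.0116,  1.6037,  0.006 ,  1.0714, -0.0564]), 'joint_vel': array([ 0.0007,  0.0001,  0.0005, -0.0015, -0.0001,  0.0006, -0.0007]), 'tau': array([ -0.0007, -53.2394,   0.0211, -25.1314,   0.0114,   0.0078,
         0.    ]), 'tool_pos': array([ 0.2232, -0.61  ,  0.3029]), 'orientation': array([[ 0.9391,  0.3435, -0.0008],
       [ 0.3435, -0.9391,  0.0017],
       [-0.0001, -0.0018, -1.    ]]), 'ft_force': array([ 0.6452, -0.4423,  0.996 ]), 'torque': array([ 0.0099, -0.0052,  0.0025]), 'finger_force': 0.0, 'grip_width': 0.9984864222461758} 0.0539
{'vfov': 57.427236980178144, 'cx': 254.80521374492636, 'cy': 191.00867478426633, 'origin': array([ 1.2264, -0.392 ,  0.808 ]), 'orientation': array([[ 0.4655, -0.5738,  0.6739],
       [ 0.8849,  0.2863, -0.3675],
       [ 0.018 ,  0.7674,  0.641 ]])}
{'vfov': 44.754625798565115, 'cx': 256.36171185022323, 'cy': 190.38183845387786, 'origin': array([0.354 , 0.0103, 1.5326]), 'orientation': array([[-0.0187,  0.9919, -0.1253],
       [-0.9998, -0.0183,  0.0047],
       [ 0.0023,  0.1253,  0.9921]])}
{'vfov': 60.98992742372744, 'cx': 253.43623621271504, 'cy': 190.48638931759731, 'hand_eye': array([[-0.0004,  0.9612,  0.2758,  0.0704],
       [ 1.    ,  0.0004,  0.0001, -0.0002],
       [-0.    ,  0.2758, -0.9612, -0.0699],
       [ 0.    ,  0.    ,  0.    ,  1.    ]])}
```

```bash
cd pics; python3 -c "
import cv2,numpy as np
a=cv2.imread('scene0.png');b=cv2.imread('top0.png')
cv2.imwrite('s1.png',cv2.resize(a,(800,600)));cv2.imwrite('t1.png',cv2.resize(b,(800,600)))"
```

```text
(no output)
```

View pics/s1.png

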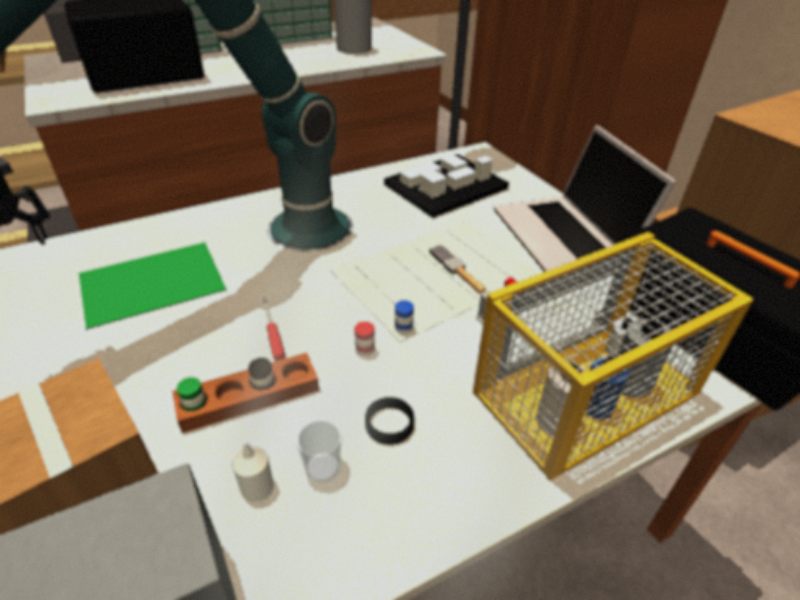

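View pics/t1.png

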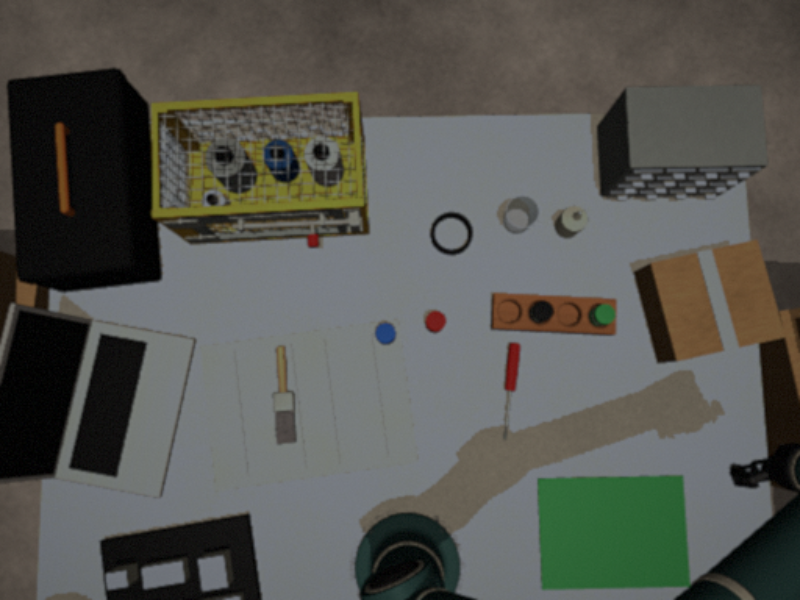

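The scene picture (800x600) shows the red pot at (364,335), the blue one at (404,315), and the rack's empty pockets near (231,385) and (297,370). In the top picture red is at (435,321), blue at (385,333), the pockets at (570,314) and (509,311), and the knob at (313,241).

```bash
cat > h.py <<'E'
from workcell import arm, viewer, ticket, get_state
import cv2,numpy as np
np.set_printoptions(precision=4,suppress=True)
def cap(n):
    if n=="wrist":
        s=get_state(); c=viewer.capture(n); H=c['hand_eye']; R=s['orientation']
        c['orientation']=R@H[:3,:3]; c['origin']=s['tool_pos']+R@H[:3,3]
    else: c=viewer.capture(n)
    return c
def ray(c,u,v):
    f=192/np.tan(np.radians(c['vfov']/2))
    d=c['orientation']@np.array([(u-c['cx'])/f,-(v-c['cy'])/f,-1]); return c['origin'],d/np.linalg.norm(d)
def plane(c,u,v,z):
    o,d=ray(c,u,v); return o+d*(z-o[2])/d[2]
def tri(*rs):
    A=sum(np.eye(3)-np.outer(d,d) for o,d in rs); b=sum((np.eye(3)-np.outer(d,d))@o for o,d in rs)
    p=np.linalg.solve(A,b); return p,max(np.linalg.norm((np.eye(3)-np.outer(d,d))@(p-o)) for o,d in rs)
def proj(c,p):
    q=c['orientation'].T@(np.asarray(p)-c['origin']); f=192/np.tan(np.radians(c['vfov']/2))
    return np.array([c['cx']-f*q[0]/q[2],c['cy']+f*q[1]/q[2]])
HUE={'red':(172,8),'blue':(105,125),'green':(50,75)}
def blobs(c,col,smin=130,vmin=50,amin=15):
    h=cv2.cvtColor(c['frame'],cv2.COLOR_RGB2HSV); a,b=HUE[col]; H=h[...,0]
    m=((H>=a)|(H<=b) if a>b else (H>=a)&(H<=b))&(h[...,1]>smin)&(h[...,2]>vmin)
    n,l,st,ce=cv2.connectedComponentsWithStats(m.astype(np.uint8))
    return [(ce[i].round(1).tolist(),st[i].tolist()) for i in range(1,n) if st[i,4]>=amin]
E
python3 - <<'E'
from h import *
for n in('scene','top'):
    c=cap(n)
    for col in HUE: print(n,col,blobs(c,col))
E
```

```text
scene red [([326.0, 179.4], [324, 178, 6, 4, 16]), ([175.8, 217.5], [172, 207, 9, 21, 105]), ([232.8, 210.4], [228, 206, 11, 9, 79])]
scene blue [([258.4, 197.0], [254, 193, 10, 9, 77])]
scene green [([94.5, 181.5], [51, 156, 93, 53, 2843]), ([120.6, 248.2], [114, 242, 14, 13, 142])]
top red [([200.0, 153.4], [197, 150, 7, 8, 54]), ([278.1, 205.2], [273, 199, 12, 13, 123]), ([327.4, 234.3], [323, 220, 10, 30, 194])]
top blue [([179.4, 91.1], [177, 90, 6, 3, 15]), ([170.8, 98.1], [170, 95, 3, 7, 18]), ([172.4, 104.7], [170, 103, 5, 5, 15]), ([179.9, 105.0], [177, 103, 6, 5, 19]), ([246.3, 213.0], [241, 207, 12, 13, 122])]
top green [([386.1, 200.9], [380, 195, 13, 13, 116]), ([392.0, 340.5], [345, 305, 97, 72, 6409])]
```

Run:
```python
from h import *
s=cap('scene');t=cap('top')
for n,a,b in [('red',(232.8,210.4),(278.1,205.2)),('blue',(258.4,197),(246.3,213)),('green',(120.6,248.2),(386.1,200.9)),('knob?',(326,179.4),(200,153.4))]:
    print(n,*tri(ray(s,*a),ray(t,*b)))
k=512/800
for n,a,b in [('h1',(231,385),(570,314)),('h3',(297,370),(509,311)),('black',(260,366),(541,311))]:
    print(n,*tri(ray(s,a[0]*k,a[1]*k),ray(t,b[0]*k,b[1]*k)))
# rack top contour, top view
h=cv2.cvtColor(t['frame'],cv2.COLOR_RGB2HSV)
m=((h[...,0]>3)&(h[...,0]<18)&(h[...,1]>110)).astype(np.uint8); m[:,:300]=0;m[:,403:]=0;m[:180]=0;m[220:]=0
m=cv2.morphologyEx(m,cv2.MORPH_CLOSE,np.ones((15,15)))
q=max(cv2.findContours(m,0,2)[0],key=cv2.contourArea);r=cv2.minAreaRect(q);print(r);P=[plane(t,*p,0.036) for p in cv2.boxPoints(r)];print(np.array(P))
```

```text
red [ 0.491  -0.066   0.0575] 0.0013944519002378035
blue [0.4684 0.0361 0.056 ] 0.0006124847523541115
green [ 0.4979 -0.408   0.0648] 0.001374099113570199
knob? [0.6323 0.164  0.1996] 0.0023848780692971782
h1 [ 0.5021 -0.3421  0.0424] 0.0023933442875919324
h3 [ 0.5116 -0.2195  0.0316] 0.0014830648269877136
black [ 0.5058 -0.2815  0.0671] 0.0014051006690090342
((354.0224609375, 200.55111694335938), (79.00131225585938, 22.27217674255371), 2.8624050617218018)
[[ 0.4769 -0.1811  0.036 ]
 [ 0.549  -0.1872  0.036 ]
 [ 0.5314 -0.4421  0.036 ]
 [ 0.4594 -0.4345  0.036 ]]
```

Careful with the scale: shifts go in shares of 50 mm and turns go in shares of pi rad. That gives: 0.041 m is 0.82, -0.0215 m is -0.43.

```bash
echo '0.82,-0.43,0,0;0.82,-0.43,0,0;0.82,-0.43,0,0;0.82,-0.43,0,0;0.82,-0.43,0,0' > path.dat && python3 drive.py path.dat; echo '0.82,-0.43,0,0;0.82,-0.43,0,0;0.82,-0.43,0,0;0.82,-0.43,0,0;0,0,0,-0.0477' > path.dat && python3 drive.py path.dat;echo '0,0,0,-0.0477;0,0,0,-0.0477;0,0,0,-0.0477;0,0,0,-0.0477;0,0,0,-0.0477' > path.dat && python3 drive.py path.dat; echo '0,0,0,-0.0477;0,0,0,-0.0318;0,0,0,0;0,0,0,0' > path.dat && python3 drive.py path.dat
python3 - <<'E'
from h import *
s=get_state();print(s['joint_positions'],s['orientation'])
c=cap('wrist'); np.savez('pics/w1.npz',**c); cv2.imwrite('pics/w1.png',c['frame'][:,:,::-1])
for p in [(.502,-.342,.036),(.5116,-.2195,.036),(.498,-.408,.064),(.5058,-.2815,.064)]: print(proj(c,p))
E
```

```text
time: 0.85
tool_pos: [0.3799, -0.4375, 0.3041]
orientation: [[0.939, 0.343, 0.0], [0.343, -0.939, -0.0], [0.0, 0.0, -1.0]]
ft_force: [0.3, -1.3, -0.3]
grip_width: 1.0
finger_force: 0.0
time: 1.35
tool_pos: [0.5085, -0.2943, 0.3042]
orientation: [[0.871, 0.492, 0.003], [0.492, -0.871, 0.003], [0.004, -0.001, -1.0]]
ft_force: [0.7, -0.0, -0.4]
grip_width: 0.999
finger_force: 0.0
time: 1.85
tool_pos: [0.5034, -0.3019, 0.3039]
orientation: [[0.309, 0.951, -0.0], [0.951, -0.309, -0.0], [-0.0, -0.0, -1.0]]
ft_force: [0.8, -0.3, -0.2]
grip_width: 1.006
finger_force: 0.0
time: 2.25
tool_pos: [0.5033, -0.3021, 0.3039]
orientation: [[0.073, 0.997, -0.0], [0.997, -0.073, -0.0], [-0.0, -0.0, -1.0]]
ft_force: [-0.1, 0.6, -0.1]
grip_width: 0.996
finger_force: 0.0
[ 0.7825  0.3965 -0.3826  1.7423  0.1685  1.0351  0.2677] [[ 0.0727  0.9974 -0.    ]
 [ 0.9974 -0.0727 -0.0001]
 [-0.0001 -0.     -1.    ]]
[254.6946 202.2838]
[255.4517  83.6186]
[255.509  269.6747]
[254.1996 151.0131]
```

View pics/w1.png

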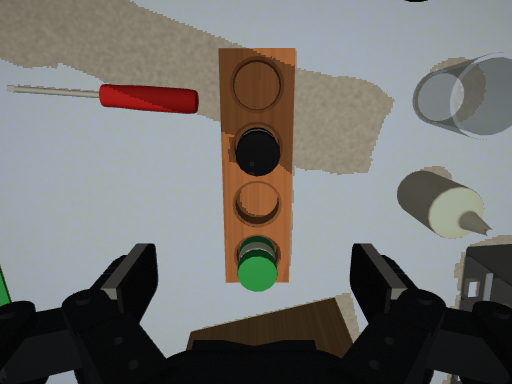

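Wrist view: pocket 3 at (257,85), pocket 1 at (257,203), black cap at (258,152), green at (257,273), and nothing in the pockets. Next a second view shifted sideways, to triangulate the pocket mouths.

In the tool's units: -0.045 m is -0.9, 0.01 m is 0.2.

```bash
echo '0.2,-0.9,0,0;0.2,-0.9,0,0;0,0,0,0;0,0,0,0' > path.dat && python3 drive.py path.dat >/dev/null
cat >> h.py <<'E'
def hole(c,uv,r=32):
    "pocket mouth: ellipse of the dark-edged disc near uv"
    u,v=[int(x) for x in uv]; g=cv2.cvtColor(c['frame'],cv2.COLOR_RGB2GRAY)[v-r:v+r,u-r:u+r]
    e=cv2.HoughCircles(cv2.resize(g,None,fx=4,fy=4,interpolation=2),cv2.HOUGH_GRADIENT,1,400,param1=60,param2=12,minRadius=76,maxRadius=112)
    return None if e is None else (u-r+e[0,0,0]/4,v-r+e[0,0,1]/4,e[0,0,2]/4)
E
python3 - <<'E'
from h import *
c2=cap('wrist'); np.savez('pics/w2.npz',**c2); cv2.imwrite('pics/w2.png',c2['frame'][:,:,::-1])
c1=dict(np.load('pics/w1.npz'))
for p in [(.502,-.342,.036),(.5116,-.2195,.036)]:
    a,b=hole(c1,proj(c1,p)),hole(c2,proj(c2,p)); print(a,b)
    print(tri(ray(c1,*a[:2]),ray(c2,*b[:2])),plane(c1,*a[:2],.036),plane(c2,*b[:2],.036))
E
echo '0.94,0.12,0,0;0.94,0.12,0,0;0.94,0.12,0,0;0.94,0.12,0,0;0.94,0.12,0,0' > path.dat && python3 drive.py path.dat >/dev/null;echo '0.6,0.32,0,0;0,0,0,0;0,0,0,0' > path.dat && python3 drive.py path.dat
python3 - <<'E'
from h import *
c2=cap('wrist'); np.savez('pics/w3.npz',**c2); cv2.imwrite('pics/w3.png',c2['frame'][:,:,::-1])
for k in('red','blue'): print(k,blobs(c2,k,amin=100))
E
```

```text
(np.float32(256.875), np.float32(202.125), np.float32(21.9)) (np.float32(338.375), np.float32(218.125), np.float32(20.425))
(array([ 0.5045, -0.3415,  0.0366]), np.float64(0.0002675060892193172)) [ 0.5044 -0.342   0.036 ] [ 0.5047 -0.3415  0.036 ]
(np.float32(256.125), np.float32(85.625), np.float32(23.475)) (np.float32(342.625), np.float32(103.125), np.float32(26.55))
(array([ 0.5125, -0.22  ,  0.0214]), np.float64(0.0009987724264575854)) [ 0.5121 -0.2214  0.036 ] [ 0.509  -0.2185  0.036 ]
time: 3.55
tool_pos: [0.4807, -0.0136, 0.3039]
orientation: [[0.068, 0.998, 0.0], [0.998, -0.068, 0.001], [0.001, 0.0, -1.0]]
ft_force: [1.1, -0.8, -0.5]
grip_width: 0.997
finger_force: 0.0
red [([265.2, 194.0], [250, 189, 34, 16, 147]), ([268.1, 218.9], [249, 198, 40, 42, 1337]), ([200.6, 326.4], [162, 314, 78, 25, 1519])]
blue [([237.9, 120.0], [216, 98, 44, 45, 1536])]
```

View pics/w3.png

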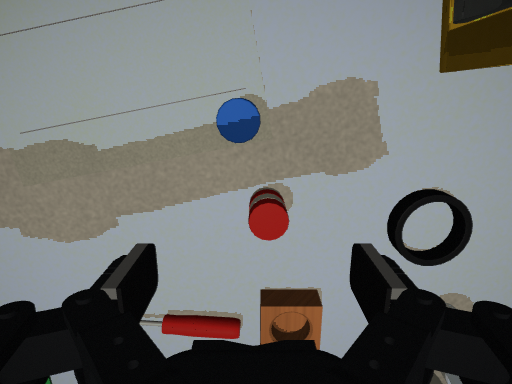

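Red cap at (268,219) and blue cap at (238,120), both upright, with pocket 3 at (291,325).

Run:
```python
from h import *
c=dict(np.load('pics/w3.npz'));t=cap('top')
for k,a,b in [('red',(268.3,219),(278.1,205.2)),('blue',(237.9,120),(246.3,213))]:
    print(k,tri(ray(c,*a),ray(t,*b)),plane(c,*a,.064),plane(t,*b,.064))
h=cv2.cvtColor(c['frame'],cv2.COLOR_RGB2HSV)
s=get_state();print(s['tool_pos'],s['orientation'])
```

```text
red (array([ 0.4922, -0.0649,  0.0585]), np.float64(0.0007372358363010597)) [ 0.4928 -0.0629  0.064 ] [ 0.4909 -0.0644  0.064 ]
blue (array([0.4692, 0.0365, 0.0507]), np.float64(0.00022745096316803022)) [0.47   0.0372 0.064 ] [0.4681 0.0365 0.064 ]
[ 0.4798 -0.0154  0.3037] [[ 0.0714  0.9974 -0.0003]
 [ 0.9974 -0.0714 -0.    ]
 [-0.     -0.0003 -1.    ]]
```

In the tool's units: 0.045 m is 0.9, -0.024 m is -0.48.

```bash
echo '-0.48,0.16,0,0;-0.47,0.16,0,0;0,0,0,0;0,0,0.9,0;0,0,0.9,0' > path.dat && python3 drive.py path.dat; echo '0,0,0.9,0;0,0,0.8,0;0,0,0.54,0;0,0,0,0;0,0,0,0' > path.dat && python3 drive.py path.dat; echo '0,0,0,0;0,0,0,0;0,0,0,0;0,0,0,0;0,0,0,0' > path.dat && python3 drive.py path.dat 0
```

```text
time: 4.15
tool_pos: [0.4928, -0.0644, 0.214]
orientation: [[0.073, 0.997, 0.004], [0.997, -0.073, -0.001], [-0.001, 0.004, -1.0]]
ft_force: [-0.0, 0.1, -0.9]
grip_width: 1.003
finger_force: 0.0
time: 4.65
tool_pos: [0.4922, -0.0633, 0.1022]
orientation: [[0.071, 0.997, -0.0], [0.997, -0.071, 0.0], [0.0, -0.0, -1.0]]
ft_force: [0.5, -0.5, 0.2]
grip_width: 0.997
finger_force: 0.0
time: 5.15
tool_pos: [0.4927, -0.0633, 0.1034]
orientation: [[0.07, 0.998, 0.002], [0.998, -0.07, -0.001], [-0.001, 0.002, -1.0]]
ft_force: [-1.6, -0.7, 8.2]
grip_width: 0.475
finger_force: 59.7
```

In the tool's units: -0.04 m is -0.8, -0.02 m is -0.4.

```bash
echo '0,0,-0.6,0;0,0,-0.6,0;0,0,-0.4,0;-0.8,0.16,0,0;-0.8,0.16,0,0' > path.dat && python3 drive.py path.dat; echo '-0.8,0.16,0,0;-0.694,0.14,0,0;0,0,0,0;0,0,0,0' > path.dat && python3 drive.py path.dat
python3 - <<'E'
from h import *
c=cap('wrist'); cv2.imwrite('pics/w4.png',c['frame'][:,:,::-1]); print(c['orientation'],blobs(c,'red',amin=100))
print(proj(c,(.5042,-.3436,.036)),proj(c,(.5124,-.2198,.036)))
E
```

```text
time: 5.65
tool_pos: [0.5031, -0.1441, 0.1836]
orientation: [[0.067, 0.998, 0.003], [0.998, -0.067, -0.001], [-0.001, 0.003, -1.0]]
ft_force: [1.4, -0.2, -1.6]
grip_width: 0.477
finger_force: 60.9
time: 6.05
tool_pos: [0.5118, -0.2203, 0.1819]
orientation: [[0.072, 0.997, -0.0], [0.997, -0.072, 0.0], [0.0, -0.0, -1.0]]
ft_force: [-0.2, 1.0, -1.1]
grip_width: 0.475
finger_force: 60.9
[[ 0.9974  0.0697  0.0203]
 [-0.0726  0.9588  0.2747]
 [-0.0003 -0.2755  0.9613]] [([105.9, 209.1], [35, 190, 140, 40, 4369]), ([253.3, 214.9], [213, 203, 83, 44, 831]), ([253.2, 283.8], [201, 228, 106, 111, 9181])]
[254.8624 349.1056] [253.9066 201.4901]
```

View pics/w4.png

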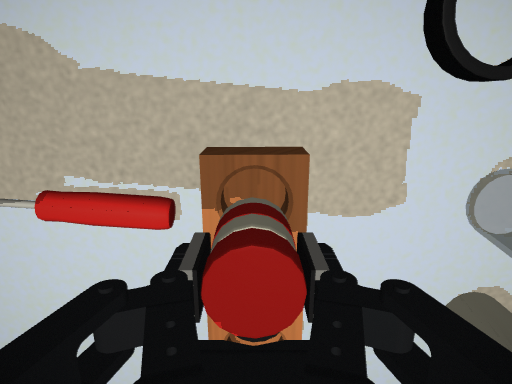

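The pocket 3 rim spans columns 218–290 with its top at row 166. That matches the prediction, and the held cap is centred at column 253, so I lower it.

In the tool's units: 0.03 m is 0.6, 0.015 m is 0.3.

```bash
echo '0,0,0.6,0;0,0,0.3,0;0,0,0.2,0;0,0,0.12,0;0,0,0,0' > path.dat && python3 drive.py path.dat; echo '0,0,0.06,0;0,0,0.04,0;0,0,0,0;0,0,0,0' > path.dat && python3 drive.py path.dat
```

```text
time: 6.6
tool_pos: [0.512, -0.219, 0.1203]
orientation: [[0.069, 0.998, -0.001], [0.998, -0.069, 0.001], [0.001, -0.001, -1.0]]
ft_force: [-0.3, 0.4, -1.1]
grip_width: 0.474
finger_force: 60.9
time: 7.0
tool_pos: [0.5123, -0.2197, 0.1161]
orientation: [[0.07, 0.998, 0.0], [0.998, -0.07, -0.0], [-0.0, 0.0, -1.0]]
ft_force: [0.6, 0.6, -2.2]
grip_width: 0.474
finger_force: 60.9
```

```bash
echo '0,0,0.02,0;0,0,0,0' > path.dat && python3 drive.py path.dat; echo '0,0,0,0;0,0,0,0;0,0,0,0;0,0,0,0;0,0,-0.4,0' > path.dat && python3 drive.py path.dat 1; echo '0,0,-0.8,0;0,0,-0.8,0;0.84,-0.204,0,0;0.84,-0.204,0,0;0.84,-0.204,0,0' > path.dat && python3 drive.py path.dat;echo '0.84,-0.204,0,0;0.84,-0.204,0,0;0.84,-0.204,0,0;0,0,0,0;0,0,0,0' > path.dat && python3 drive.py path.dat
python3 - <<'E'
from h import *
t=cap('top');c=cap('wrist');print(blobs(t,'red'));print(blobs(c,'blue',amin=100));s=get_state()
for u in [blobs(t,'red')[1][0]]: print(plane(t,*u,.075))
b=max(blobs(c,'blue'),key=lambda x:x[1][4]);print(plane(c,*b[0],.064),s['tool_pos'],s['orientation'][:,0])
E
```

```text
time: 7.2
tool_pos: [0.5121, -0.2196, 0.1149]
orientation: [[0.07, 0.998, 0.0], [0.998, -0.07, -0.0], [-0.0, 0.0, -1.0]]
ft_force: [-1.2, 0.3, -1.1]
grip_width: 0.473
finger_force: 60.9
time: 7.7
tool_pos: [0.5107, -0.2191, 0.1331]
orientation: [[0.07, 0.998, -0.004], [0.998, -0.07, 0.002], [0.002, -0.005, -1.0]]
ft_force: [0.6, 0.4, -0.1]
grip_width: 1.001
finger_force: 0.0
time: 8.2
tool_pos: [0.4902, -0.0906, 0.2154]
orientation: [[0.071, 0.997, 0.001], [0.997, -0.071, -0.0], [-0.0, 0.001, -1.0]]
ft_force: [1.0, 1.0, -0.0]
grip_width: 0.998
finger_force: 0.0
time: 8.7
tool_pos: [0.4687, 0.037, 0.215]
orientation: [[0.067, 0.998, 0.0], [0.998, -0.067, -0.0], [-0.0, 0.0, -1.0]]
ft_force: [-0.9, -0.1, 0.0]
grip_width: 0.999
finger_force: 0.0
[([200.0, 153.4], [197, 150, 7, 8, 54]), ([327.2, 198.2], [320, 191, 15, 15, 175]), ([327.3, 234.3], [323, 220, 9, 30, 192])]
[([254.2, 197.0], [226, 170, 57, 55, 2475])]
[ 0.5091 -0.2188  0.075 ]
[0.4699 0.0377 0.064 ] [0.469  0.035  0.2148] [ 0.0715  0.9974 -0.0007]
```

In the tool's units: 0.045 m is 0.9, 0.0215 m is 0.43.

```bash
echo '0,0,0.9,0;0,0,0.9,0;0,0,0.43,0;0,0,0,0;0,0,0,0' > path.dat && python3 drive.py path.dat; echo '0,0,0,0;0,0,0,0;0,0,0,0;0,0,0,0;0,0,0,0' > path.dat && python3 drive.py path.dat 0;  echo '0,0,-0.6,0;0,0,-0.8,0;0,0,-0.8,0;-0.838,0.138,0,0;-0.838,0.138,0,0' > path.dat && python3 drive.py path.dat; echo '-0.838,0.138,0,0;-0.838,0.138,0,0;-0.838,0.138,0,0;-0.838,0.138,0,0;-0.838,0.138,0,0' > path.dat && python3 drive.py path.dat; echo '-0.838,0.138,0,0;-0.838,0.138,0,0;0,0,0,0;0,0,0,0;0,0,0,0' > path.dat && python3 drive.py path.dat
python3 - <<'E'
from h import *
c=cap('wrist'); cv2.imwrite('pics/w5.png',c['frame'][:,:,::-1]);print(proj(c,(.5042,-.3436,.036)),max(blobs(c,'blue'),key=lambda b:b[1][4]))
E
```

```text
time: 9.3
tool_pos: [0.4692, 0.0353, 0.1035]
orientation: [[0.072, 0.997, -0.0], [0.997, -0.072, -0.0], [-0.0, -0.0, -1.0]]
ft_force: [0.2, 0.8, -0.5]
grip_width: 1.002
finger_force: 0.0
time: 9.8
tool_pos: [0.4695, 0.036, 0.1047]
orientation: [[0.07, 0.998, 0.002], [0.998, -0.07, -0.001], [-0.001, 0.002, -1.0]]
ft_force: [-1.2, -0.7, 7.0]
grip_width: 0.475
finger_force: 59.7
time: 10.3
tool_pos: [0.4776, -0.0486, 0.2156]
orientation: [[0.067, 0.998, 0.004], [0.998, -0.067, -0.001], [-0.001, 0.005, -1.0]]
ft_force: [0.6, -0.7, -1.1]
grip_width: 0.475
finger_force: 60.8
time: 10.8
tool_pos: [0.4962, -0.2616, 0.2139]
orientation: [[0.07, 0.998, 0.0], [0.998, -0.07, -0.001], [-0.001, 0.001, -1.0]]
ft_force: [0.7, 0.6, 0.5]
grip_width: 0.473
finger_force: 60.8
time: 11.3
tool_pos: [0.5044, -0.3429, 0.2135]
orientation: [[0.068, 0.998, -0.0], [0.998, -0.068, 0.001], [0.001, -0.0, -1.0]]
ft_force: [0.4, 0.6, -1.3]
grip_width: 0.476
finger_force: 60.9
[252.9304 190.7596] ([253.3, 274.5], [201, 220, 105, 109, 8999])
```

View pics/w5.png

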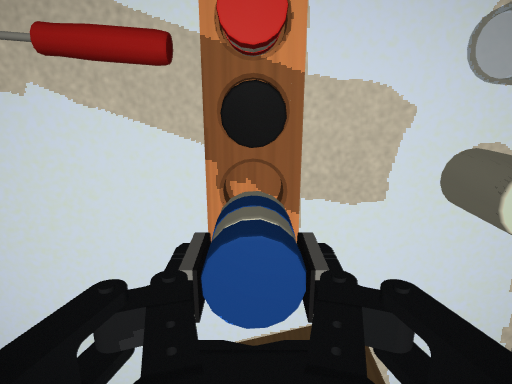

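Pocket 1 spans columns 223–283 with its top at row 159, which matches the prediction. The red pot stands in pocket 3, so I lower blue.

In the tool's units: 0.04 m is 0.8, 0.03 m is 0.6.

```bash
echo '0,0,0.8,0;0,0,0.6,0;0,0,0.3,0;0,0,0.14,0;0,0,0,0' > path.dat && python3 drive.py path.dat; echo '0,0,0.06,0;0,0,0.04,0;0,0,0.02,0;0,0,0,0' > path.dat && python3 drive.py path.dat
```

```text
time: 11.85
tool_pos: [0.5046, -0.3437, 0.1212]
orientation: [[0.069, 0.998, -0.0], [0.998, -0.069, 0.001], [0.001, -0.001, -1.0]]
ft_force: [0.3, -0.5, -1.1]
grip_width: 0.474
finger_force: 60.9
time: 12.25
tool_pos: [0.5045, -0.3446, 0.1158]
orientation: [[0.07, 0.998, 0.001], [0.998, -0.07, -0.001], [-0.0, 0.001, -1.0]]
ft_force: [0.0, 1.0, -0.4]
grip_width: 0.475
finger_force: 60.9
```

In the tool's units: -0.02 m is -0.4.

```bash
echo '0,0,0,0;0,0,0,0;0,0,0,0;0,0,0,0;0,0,-0.4,0' > path.dat && python3 drive.py path.dat 1; echo '0,0,-1,0;0,0,-1,0;0,0,-1,0;0,0,-1,0;0,0,-0.9,0' > path.dat && python3 drive.py path.dat; echo '0.99,0.11,0,0;0.99,0.11,0,0;0.99,0.11,0,0;0.99,0.11,0,0;0.99,0.11,0,0' > path.dat && python3 drive.py path.dat >/dev/null; echo '0.99,0.11,0,0;0.99,0.11,0,0;0.99,0.11,0,0;0.99,0.11,0,0;0.99,0.11,0,0' > path.dat && python3 drive.py path.dat; echo '0,0,0,-0.0477;0,0,0,-0.0477;0,0,0,-0.0477;0,0,0,-0.0477;0,0,0,-0.0477' > path.dat && python3 drive.py path.dat>/dev/null;  echo '0,0,0,-0.0477;0,0,0,-0.0477;0,0,0,-0.0477;0,0,0,-0.0477;0,0,0,-0.0477' > path.dat && python3 drive.py path.dat>/dev/null;echo '0,0,0,-0.0477;0,0,0,0;0,0,0,0' > path.dat && python3 drive.py path.dat
python3 - <<'E'
from h import *
s=get_state();print(s['joint_positions'])
t=cap('top');
for k in('red','blue'):
  print(k,[(b,plane(t,*b[0],.075)) for b in blobs(t,k,amin=50)])
c=cap('wrist'); np.savez('pics/w6.npz',**c); cv2.imwrite('pics/w6.png',c['frame'][:,:,::-1]);print(blobs(c,'red',amin=50))
E
```

```text
time: 12.75
tool_pos: [0.5028, -0.3436, 0.1332]
orientation: [[0.07, 0.998, -0.004], [0.998, -0.07, 0.003], [0.002, -0.004, -1.0]]
ft_force: [-0.8, -0.4, -0.2]
grip_width: 1.001
finger_force: 0.0
time: 13.25
tool_pos: [0.5042, -0.3442, 0.3833]
orientation: [[0.07, 0.998, 0.001], [0.998, -0.07, -0.001], [-0.001, 0.001, -1.0]]
ft_force: [0.8, -0.3, -0.6]
grip_width: 0.998
finger_force: 0.0
time: 14.25
tool_pos: [0.5939, 0.1474, 0.3805]
orientation: [[0.07, 0.998, 0.0], [0.998, -0.07, -0.0], [-0.0, 0.0, -1.0]]
ft_force: [1.0, -0.6, 1.0]
grip_width: 0.999
finger_force: 0.0
time: 15.55
tool_pos: [0.5938, 0.1453, 0.3802]
orientation: [[-1.0, -0.005, -0.0], [-0.005, 1.0, 0.0], [0.0, 0.0, -1.0]]
ft_force: [-0.6, 0.1, -0.9]
grip_width: 1.001
finger_force: 0.0
[ 0.4163  0.5503 -1.027   1.569   0.4829  1.2987  0.8984]
red [(([327.3, 198.1], [320, 191, 15, 15, 173]), array([ 0.5095, -0.2191,  0.075 ])), (([327.3, 234.3], [323, 220, 9, 30, 192]), array([ 0.3961, -0.2149,  0.075 ]))]
blue [(([366.0, 199.5], [360, 194, 13, 13, 130]), array([ 0.5028, -0.3407,  0.075 ]))]
[([278.4, 232.1], [266, 216, 26, 34, 779])]
```

View pics/w6.png

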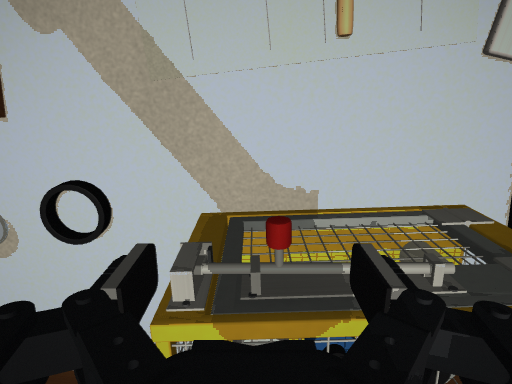

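The knob is at (278,232), the keeper at (190,275), and the bolt's rear guide, which is its pivot, at (440,270). A second view from lower and to the side will triangulate the knob and measure the yaw of the cage's front.

In the tool's units: 0.04 m is 0.8.

```bash
echo '0,0.8,0,0;0,0.8,0,0;0,0,0,0;0,0,0,0' > path.dat && python3 drive.py path.dat
python3 - <<'E'
from h import *
c1=dict(np.load('pics/w6.npz'));c2=cap('wrist');np.savez('pics/w7.npz',**c2); cv2.imwrite('pics/w7.png',c2['frame'][:,:,::-1]);t=cap('top')
b1,b2,b3=[max((b for b in blobs(c,'red',amin=20)if k or b[0][0]<250),key=lambda b:b[1][4]) for k,c in((1,c1),(1,c2),(0,t))];print(b1,b2,b3)
print('knob',tri(ray(c1,*b1[0]),ray(c2,*b2[0])),tri(*[ray(c,*b[0]) for c,b in((c1,b1),(c2,b2),(t,b3))]))
print(proj(t,(.632,.164,.2)))
# yellow cage outline front line at base + top
for c in(c1,c2):
    h=cv2.cvtColor(c['frame'],cv2.COLOR_RGB2HSV); m=(h[...,0]>14)&(h[...,0]<32)&(h[...,1]>120)&(h[...,2]>50)
    u=np.arange(220,440,4); v=np.array([np.argmax(m[150:300,x]) +150 for x in u]); ok=v>150
    P=np.array([plane(c,a,b,0.0)[:2] for a,b in zip(u[ok],v[ok])]); L=cv2.fitLine(P.astype(np.float32),cv2.DIST_HUBER,0,.01,.01).ravel();print('base line',L,np.arctan2(-L[0],L[1]) , v[ok][:60])
E
```

```text
time: 16.05
tool_pos: [0.5925, 0.2271, 0.3805]
orientation: [[-1.0, -0.011, 0.0], [-0.011, 1.0, -0.0], [-0.0, -0.0, -1.0]]
ft_force: [0.5, 0.0, 0.0]
grip_width: 0.999
finger_force: 0.0
([278.4, 232.1], [266, 216, 26, 34, 779]) ([182.2, 232.8], [169, 217, 27, 33, 784]) ([200.8, 151.3], [198, 150, 6, 5, 20])
knob (array([0.6346, 0.1671, 0.1934]), np.float64(7.91268463720527e-05)) (array([0.6412, 0.1661, 0.1812]), np.float64(0.002612283516276234))
[200.6679 153.9508]
base line [ 0.0395 -0.9992  0.6811  0.2548] -3.1020882 [213 213 212 212 212 212 212 212 212 212 211 211 211 211 211 211 211 210
 210 210 210 210 210 210 210 210 210 209 209 209 209 209 209 208 208 208
 208 208 208 208 208 207 207 207 207 207 207 207 207 206 206 206 206 206
 206]
base line [ 0.0362 -0.9993  0.6783  0.3218] -3.1053581 [211 211 211 211 211 211 210 210 210 210 210 210 210 210 210 209 209 209
 209 209 209 209 209 209 208 208 208 208 208 208 208 208 208 208 207 207
 207 207 207 207 207 207 206 206 206 206 206 207 210 213 216 218 221 224
 227]
```

View pics/w7.png

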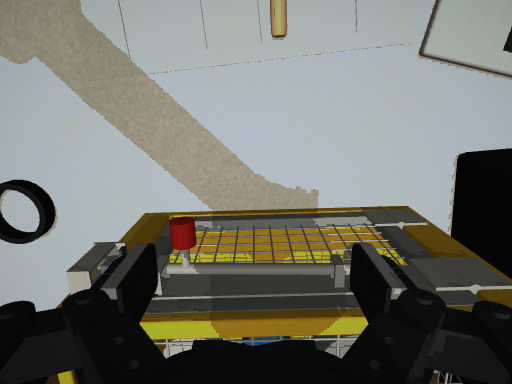

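The knob triangulates to (0.635, 0.167, 0.193) and the front's yaw to about +0.038, which agrees with the text. Approach from above, staying slightly outboard.

In the tool's units: -0.0302 m is -0.604, -0.03 m is -0.6, -0.027 rad / 3.1416 = -0.0086.

```bash
echo '-0.4,-0.6,0,0;-0.38,-0.604,0,0;0,0,0,-0.0086;0,0,0,0;0,0,0,0' > path.dat && python3 drive.py path.dat 0.6
python3 - <<'E'
from h import *
c=cap('wrist');b=max(blobs(c,'red'),key=lambda b:b[1][4]);s=get_state();print(b,plane(c,*b[0],.1934),s['tool_pos'],s['orientation'])
E
```

```text
time: 16.65
tool_pos: [0.6323, 0.1656, 0.3805]
orientation: [[-0.999, -0.035, -0.0], [-0.035, 0.999, 0.0], [0.0, 0.0, -1.0]]
ft_force: [1.2, -0.7, 0.2]
grip_width: 0.603
finger_force: 0.0
([254.8, 188.8], [242, 173, 27, 33, 814]) [0.6348 0.1672 0.1934] [0.6321 0.1662 0.3806] [[-0.9993 -0.0363 -0.    ]
 [-0.0363  0.9993  0.0002]
 [-0.      0.0002 -1.    ]]
```

In the tool's units: 0.045 m is 0.9, 0.025 m is 0.5.

```bash
echo '0,0.02,0.9,0;0,0,0.9,0;0,0,0.5,0;0,0,0.29,0;0,0,0,0' > path.dat && python3 drive.py path.dat; echo '0,0,0,0;0,0,0,0;0,0,0,0;0,0,0,0;0,0,0,0' > path.dat && python3 drive.py path.dat 0
```

```text
time: 17.2
tool_pos: [0.6317, 0.167, 0.2493]
orientation: [[-0.999, -0.037, -0.003], [-0.037, 0.999, -0.001], [0.003, -0.0, -1.0]]
ft_force: [0.3, -0.4, 0.3]
grip_width: 0.603
finger_force: 0.0
time: 17.7
tool_pos: [0.6332, 0.1674, 0.2526]
orientation: [[-0.999, -0.036, 0.003], [-0.036, 0.999, 0.001], [-0.003, 0.001, -1.0]]
ft_force: [-0.6, 0.1, 6.5]
grip_width: 0.237
finger_force: 59.1
```

In the tool's units: -0.004 m is -0.08, -0.0025 m is -0.05.

```bash
echo '0,0,-0.08,0;0,0,-0.08,0;0,0,-0.05,0;0,0,0,0;0,0,0,0' > path.dat && python3 drive.py path.dat; echo '0,0,0,0;0,0,0,0' > path.dat && python3 drive.py path.dat
python3 - <<'E'
from h import *
c=cap('wrist');b=max(blobs(c,'red'),key=lambda b:b[1][4]);print(b);s=get_state();print(s['tool_pos'],s['ft_force'],s['torque'])
cv2.imwrite('pics/w8.png',c['frame'][:,:,::-1])
E
```

```text
time: 18.2
tool_pos: [0.6324, 0.166, 0.2612]
orientation: [[-0.999, -0.036, -0.001], [-0.036, 0.999, -0.001], [0.001, -0.001, -1.0]]
ft_force: [0.2, -0.5, -2.9]
grip_width: 0.229
finger_force: 58.8
time: 18.4
tool_pos: [0.6324, 0.1664, 0.2612]
orientation: [[-0.999, -0.036, -0.001], [-0.036, 0.999, -0.001], [0.001, -0.001, -1.0]]
ft_force: [0.6, -1.6, -2.9]
grip_width: 0.231
finger_force: 58.8
([253.1, 264.0], [231, 232, 46, 66, 2750])
[0.6325 0.1665 0.2613] [ 0.0135 -0.9007 -2.5892] [-0.382   0.1019  0.21  ]
```

View pics/w8.png

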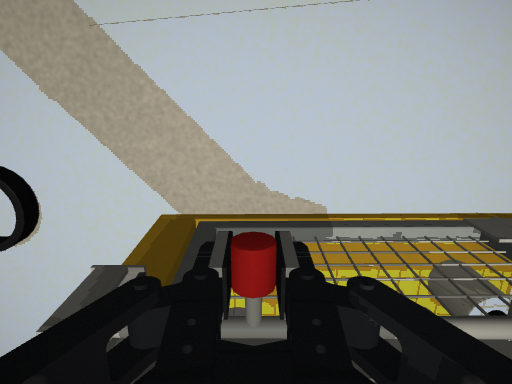

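The pads hold the red knob squarely, at (253,264), with the bolt's weight of about 2.6 N on the wrist. Draw in small steps, watching the force.

Careful with the scale: shifts go in shares of 50 mm and turns go in shares of pi rad. That gives: 0.002 m is 0.04, -0.0008 m is -0.016.

```bash
echo '0,0,-0.016,0;0,0.04,0,0;0,0.04,0,0;0,0.04,0,0;0,0,0,0' > path.dat && python3 drive.py path.dat; echo '0,0.04,0,0;0,0.04,0,0;0,0.04,0,0;0,0.04,0,0;0,0,0,0' > path.dat && python3 drive.py path.dat
```

```text
time: 18.95
tool_pos: [0.6323, 0.1733, 0.2621]
orientation: [[-0.999, -0.037, -0.0], [-0.037, 0.999, 0.0], [-0.0, 0.0, -1.0]]
ft_force: [-0.1, 0.4, -3.6]
grip_width: 0.233
finger_force: 58.7
time: 19.45
tool_pos: [0.632, 0.1813, 0.2622]
orientation: [[-0.999, -0.037, 0.0], [-0.037, 0.999, 0.001], [-0.0, 0.001, -1.0]]
ft_force: [-0.2, -0.5, -4.4]
grip_width: 0.233
finger_force: 58.8
```

In the tool's units: 0.004 m is 0.08, 0.0001 m is 0.002.

```bash
echo '0,0.08,0.002,0;0,0.08,0.002,0;0,0.08,0.002,0;0,0.08,0.002,0;0,0.08,0.002,0' > path.dat && python3 drive.py path.dat; echo '0,0.06,0,0;0,0.04,0,0;0,0.04,0,0;0,0.03,0,0;0,0,0,0' > path.dat && python3 drive.py path.dat
```

```text
time: 19.95
tool_pos: [0.6313, 0.2012, 0.2618]
orientation: [[-0.999, -0.036, 0.0], [-0.036, 0.999, 0.0], [-0.0, 0.0, -1.0]]
ft_force: [-0.5, -0.9, -2.0]
grip_width: 0.23
finger_force: 59.0
time: 20.45
tool_pos: [0.6311, 0.2083, 0.2615]
orientation: [[-0.999, -0.036, -0.001], [-0.036, 0.999, -0.002], [0.001, -0.002, -1.0]]
ft_force: [-3.2, -5.4, -2.2]
grip_width: 0.229
finger_force: 59.1
```

In the tool's units: 0.001 m is 0.02.

```bash
echo '0,0.02,0,0;0,0,0,0;0,0,0,0' > path.dat && python3 drive.py path.dat
```

```text
time: 20.75
tool_pos: [0.6311, 0.2084, 0.2613]
orientation: [[-0.999, -0.035, -0.001], [-0.035, 0.999, -0.003], [0.001, -0.003, -1.0]]
ft_force: [-2.3, -6.0, -0.9]
grip_width: 0.235
finger_force: 59.2
```

In the tool's units: 0.0052 m is 0.104, 0.0014 m is 0.028, 0.0262 rad / 3.1416 = 0.0083.

```bash
echo '0,-0.02,0,0;0.104,0.028,0,0.0083;0.104,0.028,0,0.0083;0,0,0,0' > path.dat && python3 drive.py path.dat; echo '0.104,0.028,0,0.0083;0.104,0.028,0,0.0083;0,0,0,0' > path.dat && python3 drive.py path.dat
```

```text
time: 21.15
tool_pos: [0.6203, 0.2109, 0.2617]
orientation: [[-1.0, 0.019, 0.0], [0.019, 1.0, -0.002], [-0.0, -0.002, -1.0]]
ft_force: [0.8, -4.9, -2.1]
grip_width: 0.233
finger_force: 59.1
time: 21.45
tool_pos: [0.6099, 0.214, 0.2617]
orientation: [[-0.997, 0.071, 0.0], [0.071, 0.997, -0.002], [-0.0, -0.002, -1.0]]
ft_force: [1.5, -5.8, -2.4]
grip_width: 0.233
finger_force: 59.2
```

In the tool's units: 0.0052 m is 0.104, 0.0013 m is 0.026, 0.0262 rad / 3.1416 = 0.0083.

```bash
echo '0.104,0.026,0,0.0083;0.104,0.026,0,0.0083;0.104,0.026,0,0.0083;0.104,0.026,0,0.0083;0,0,0,0' > path.dat && python3 drive.py path.dat; echo '0.104,0.026,0,0.0083;0.104,0.026,0,0.0083;0.104,0.026,0,0.0083;0.104,0.026,0,0.0083;0,0,0,0' > path.dat && python3 drive.py path.dat
```

```text
time: 21.95
tool_pos: [0.5897, 0.2216, 0.2617]
orientation: [[-0.985, 0.175, 0.0], [0.175, 0.985, -0.002], [-0.001, -0.002, -1.0]]
ft_force: [0.2, -5.7, -1.4]
grip_width: 0.232
finger_force: 59.3
time: 22.45
tool_pos: [0.5703, 0.2314, 0.2617]
orientation: [[-0.961, 0.276, 0.0], [0.276, 0.961, -0.002], [-0.001, -0.002, -1.0]]
ft_force: [0.6, -5.4, -2.8]
grip_width: 0.229
finger_force: 59.3
```

In the tool's units: 0.0052 m is 0.104, 0.0014 m is 0.028, 0.0262 rad / 3.1416 = 0.0083.

```bash
echo '0.104,0.028,0,0.0083;0.104,0.028,0,0.0083;0.104,0.028,0,0.0083;0.104,0.028,0,0.0083;0,0,0,0' > path.dat && python3 drive.py path.dat; echo '0.104,0.028,0,0.0083;0.104,0.028,0,0.0083;0.104,0.028,0,0.0083;0.104,0.028,0,0.0083;0,0,0,0' > path.dat && python3 drive.py path.dat; echo '0,0,0,0;0,0,0,0;0,0,0,0;0,0,0,0;0,0,0,0' > path.dat && python3 drive.py path.dat
python3 - <<'E'
from h import *
c=cap('wrist'); cv2.imwrite('pics/w9.png',c['frame'][:,:,::-1]); t=cap('scene'); cv2.imwrite('pics/s9.png',cv2.resize(t['frame'],(800,600))[:,:,::-1])
a=cv2.resize(t['frame'],(400,300)); 
cv2.imwrite('pics/both.png',np.hstack([a,cv2.resize(c['frame'],(400,300))])[:,:,::-1])
t=cap('top');print([(k,b,plane(t,*b[0],.075)) for k in('red','blue') for b in blobs(t,k,amin=50)])
E
```

```text
time: 22.95
tool_pos: [0.5522, 0.2431, 0.2616]
orientation: [[-0.927, 0.375, -0.0], [0.375, 0.927, -0.002], [-0.0, -0.002, -1.0]]
ft_force: [1.2, -5.9, -2.3]
grip_width: 0.233
finger_force: 59.3
time: 23.45
tool_pos: [0.5354, 0.2568, 0.2616]
orientation: [[-0.883, 0.47, -0.001], [0.47, 0.883, -0.002], [-0.0, -0.002, -1.0]]
ft_force: [-0.1, -6.4, -1.3]
grip_width: 0.231
finger_force: 59.4
time: 23.95
tool_pos: [0.5361, 0.2562, 0.2615]
orientation: [[-0.883, 0.47, -0.0], [0.47, 0.883, -0.002], [-0.001, -0.002, -1.0]]
ft_force: [-1.1, -6.1, -1.4]
grip_width: 0.234
finger_force: 59.4
[('red', ([327.2, 198.2], [320, 191, 15, 15, 174]), array([ 0.5091, -0.2188,  0.075 ])), ('red', ([327.4, 234.2], [323, 220, 9, 30, 191]), array([ 0.3964, -0.2152,  0.075 ])), ('blue', ([366.0, 199.5], [360, 194, 13, 13, 130]), array([ 0.5028, -0.3407,  0.075 ]))]
```

View pics/both.png

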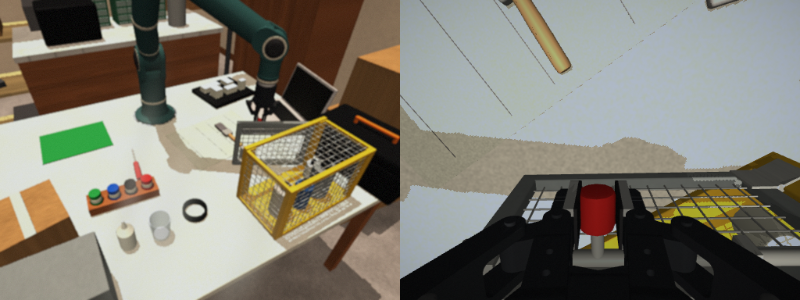

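The gate stands about 30° open with the knob still gripped (wrist half, around (597,208)), and all four pots stand in the rack (scene half, around (122,190)). The pose is steady, so I hand in.

```bash
python3 -c "
from workcell import arm, viewer, ticket, get_state
print(ticket.hand_in())"
```

```text
the job is handed in; nothing more can be done
None
```

The job is handed in at about 24 s: both pots stand in the rack's empty pockets, the bolt is drawn right back without forcing, and the gate is held about 30° open by the gripped red knob; no verdict was returned.

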